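# Slide the loaded cup tray home into the bench stop

### The arm

A 6-joint arm with a two-finger parallel gripper is mounted at the origin on a cart in front of the work surface, level with it; the furniture and walls round the work are solid. World frame = base frame: x ahead of the robot, y to its left, z up, the work surface at z = 0. Lengths are in m, angles in rad, forces in N, time in s.
With the tool pointing down it reaches from about 0.3 to 0.875 m from the base axis. Payload 6.4 kg.
Tool frame: the origin (TCP) lies midway between the tips of the shut fingers; the grasp point (between the pads) lies 19 mm behind it (ctrl.pinch_z is the distance from the TCP to the grasp point, in m); z points along the fingers, y is the line along which they close (so a half turn about z gives the same grasp; the last joint's range is limited). The gripper opens to 85 mm and grips with 20 to 120 N. Pads are 22 mm wide; open, the fingers measure 114 mm over their backs; the gripper's body (76 mm by 85 mm) begins 54 mm behind the grasp point. The pads swing forward as they close: fully open they stand 13 mm farther back than shut.
Start: joints at [1.105, 0.181, 1.607, -0, 1.354, -0.206], TCP at [0.148, 0.556, 0.231] pointing down, gripper open.
Joint ranges: [-2.99, 2.99], [-0.89, 2.07], [0.3, 2.58], [-1.14, 4.28], [0, 2.63], [-3.12, 3.12]. Speed limits (rad/s): [2.57, 2.57, 3.01, 3.14, 3.14, 3.14].

### API

Orientations are given as a unit quaternion [w, x, y, z].
In Python, from bench import ctrl gives the robot as it stands.
- The arm moves only by the tool apply_moves, never from a script. Its argument "moves" is a list of rows, each an object with "jaw": the opening, from 0 (shut) to 1 (fully open); "offset": the shift along the tool's x, y, z in mm, a list of three; "rot": the turn, a rotation vector about the tool's x, y, z in degrees, a list of three. In form: [{"jaw": jaw, "offset": [dx, dy, dz], "rot": [ax, ay, az]}, ...]. A call has exactly 5 rows; each row shifts and turns the commanded pose from where the row before left it, along the tool's axes as they then stand; what a row does not reach is not made up. A row lasts 1/8 s, in which the tool goes at most 62.5 mm and 10.7 degrees, less where a joint would pass 70% of its speed; a pose out of reach is approached as far as the arm can. A call is refused whole if a number of a shift passes 62.5 or a number of a turn 10.7, either way. A call with a gripper value outside its range is refused whole. The fingers move at their own pace and stop on an object; the grip force is fixed at half the most. Time passes only in rows, so rows that do not move let the fingers close, or fill a call up. It gives the time, the measured TCP pose, the force, the opening and the grip force at its end, in the units of the state.
- ctrl.get_obs(): the state, without advancing time (a new reading comes with each control period).
- ctrl.camera(name): name is "scene" or "top"; returns (picture, depth): 420x560x3 uint8, red, green, blue; 420x560 float32, m along the optical axis (not along the pixel's ray), 0 where there is no reading.
- ctrl.camera_params(name): a dict with "K" (3x3 intrinsics, pixels), "cam_to_world" (4x4, takes a point from camera to world coordinates). Camera axes: x right, y down, z forward; pixel columns grow to the right and rows downward; lengths in m; the calibration is good to about 2 mm. A picture is of the moment at which its call begins. camera_params takes no time and is no camera call.
- ctrl.hand_in(): hands the job in; it is judged then, once.
Trained networks look in the newest picture that a camera, given by its name, has taken for a name from the list of things; names that differ only in an ending like _2 or _b are one class to them, and where a whole thing is asked for, a point or a joint stands for the part that bears it (a point fixed in the world has none). Each returns a list of dicts, best first, with "score" (0 to 1); they miss things now and then, are a little off and sometimes report something else, mostly with a low value. They report only what shows in the picture. A call takes as long as a camera call. They do not tell look-alikes from the thing itself.
- ctrl.outline_of(camera, target): "region" (420x560 bool, what is visible of it) and "position" ([column, row] in pixels, amid what is visible of it).
The state is a dict: "time_s": time; "q": joint angles; "dq": joint speeds; "joint_efforts": joint torques, N m; "eef_pos": TCP position; "eef_rot": TCP orientation; "wrist_force": force on the tool from outside, world axes, zero at the start; "torque": the same for the moment, N m; "opening": opening from 0.0 (shut) to 1.0 (fully open); "grasp_force": force on a finger pad.
Only numpy, scipy, OpenCV 4.12 (cv2) and the standard library are available. Lean on these libraries where they do the work, as an engineer would, in place of code of your own. Each camera call takes 0.05 s, during which the arm holds its last target. There are 200 camera calls.

### The job

Push the shallow tray of sample cups along the bench until it sits fully home in the L-shaped metal stop: its long side flat against the long rail and its end against the short rail. Only push the tray from outside with the fingers: do not lift, tip or pinch it or reach into it, keep its three cups standing and untouched, and leave the other things where they are.

Things in the scene. Friction and masses are not known exactly. Their poses are not given: they have to be found in the camera images.
- tray: shallow grey tray, 70 mm (its x) by 110 mm (its y), rim 16 mm high, walls and floor 3 mm thick, loose on the bench, about 0.1 kg with its cups. Origin: centre of its underside; z up. It starts robot-side of the long rail and to the right of home, up to 55 and 150 mm off, turned up to 0.3 rad, +x side roughly facing the long rail.
- stop: L-shaped dark metal stop fixed to the bench; rails 12 mm thick, 18 mm high, screw heads 2 mm more. Origin: inside corner of the rails at bench height; z up. Long rail: inner face is the plane x = 0, runs 170 mm from the corner along -y. Short rail: inner face is the plane y = 0, runs 50 mm along -x, towards the robot. A tray fully home has its centre at x -35, y -55 mm here, axes parallel.
- cup_0: white sample cup, 18 mm wide, 25 mm high, standing loose in the tray; origin at the centre of its underside
- cup_1: white sample cup, 18 mm wide, 25 mm high, standing loose in the tray; origin at the centre of its underside
- cup_2: white sample cup, 18 mm wide, 25 mm high, standing loose in the tray; origin at the centre of its underside
- beaker: small glass beaker, 56 mm wide, 69 mm high, beyond the short rail; bystander, origin at the centre of its underside
- vial: small capped vial, 25 mm wide, 46 mm high, on the short rail's outer side; bystander, origin at the centre of its underside
- vial_2: a second such vial near the first; bystander, origin at the centre of its underside
- label_roll: roll of labels lying flat, 68 mm wide, 38 mm high, at the left; bystander, origin at the centre of its underside
- timer: square bench timer, 66 mm wide, 18 mm high, at the right; bystander, origin at the centre of its underside
- dropper: dropper bottle, 28 mm wide, 70 mm high, at the right rear; bystander, origin at the centre of its underside
Not all that is in view belongs to the job. What is shaped like the tray but purple is not meant.

How it is judged:
At the end, for the whole second after the job is handed in: The tray lies flat and at rest with its centre within 4 mm of home along both rails' normals and its long side within 0.05 rad of the long rail; the three cups stand upright (within 0.2 rad) on its floor (x of tray in the frame of stop between -0.039 and -0.031 m and y of tray in the frame of stop between -0.059 and -0.051 m and angle between the y axis of tray and the y axis of stop, either way round below 0.05 rad and linear speed of tray below 0.01 m/s and height (world z) of tray below 0.003 m and angle between each of cup_0, cup_1, cup_2's own z axis and vertical below 0.2 rad and height (world z) of each of cup_0, cup_1, cup_2 below 0.008 m and horizontal distance between each of cup_0, cup_1, cup_2 and tray below 0.06 m); the robot touches nothing.
It fails at once if the tray is lifted more than 6 mm or tipped more than 0.1 rad (height (world z) of tray above 0.006 m or angle between tray's own z axis and vertical above 0.1 rad).
It fails at once if the fingers reach into the tray or pinch it (the grasp point is over the tray, below 35 mm) (x of the grasp point in the frame of tray between -0.036 and 0.036 m and y of the grasp point in the frame of tray between -0.056 and 0.056 m and height (world z) of the grasp point below 0.035 m).
It fails at once if a cup is touched by the robot, tipped more than 0.4 rad or lifted (contact force between any of cup_0, cup_1, cup_2 and the arm above 0.5 N or contact force between any of cup_0, cup_1, cup_2 and the fingers above 0.5 N or angle between any of cup_0, cup_1, cup_2's own z axis and vertical above 0.4 rad or height (world z) of any of cup_0, cup_1, cup_2 above 0.015 m).
It fails at once if another thing is moved more than 15 mm (distance of any of beaker, vial, vial_2, label_roll, timer, dropper from where it was at the start of the episode above 0.015 m).
It also fails if it takes over 58 s, if anything falls off the work surface, if the arm or the gripper's body presses on something with over 40 N, if the wrist force passes 120 N, or if a joint passes its speed limit or range.

## Working session

There is one attempt and no reset: what is moved stays moved. The work goes in short steps, Python scripts to look and compute and a tool call to move; the robot and the scene stay as the last step left them, time stands still between calls to the robot, and variables do not carry over. Pictures are saved under pics/ and viewed, at most 10 in all, crops included, and the job is handed in when it is done.

Besides the shell and the picture viewer there is one more tool, called after "Call:" as a command line: name --argument value ..., lists and objects as JSON in quotes. apply_moves: Moves the arm, as the interface text tells. Its arguments: {"type":"object","properties":{"moves":{"type":"array"}},"required":["moves"]}

```bash
ls; mkdir -p pics; cat > h.py <<'E'
import numpy as np, cv2
from bench import ctrl
def world(cam,depth):
    p=ctrl.camera_params(cam);K=p["K"];T=p["cam_to_world"]
    v,u=np.mgrid[:420,:560]
    P=np.stack([(u-K[0,2])/K[0,0]*depth,(v-K[1,2])/K[1,1]*depth,depth],-1)
    return P@np.array(T)[:3,:3].T+np.array(T)[:3,3]
def snap(cam,name=None):
    im,d=ctrl.camera(cam)
    if name: cv2.imwrite(f"pics/{name}.png",im[...,::-1])
    return im,d,world(cam,d)
E
python3 - <<'E'
from h import *
for c in ("top","scene"):
    im,d,W=snap(c,c+"0")
    print(c,np.round(ctrl.camera_params(c)["cam_to_world"],3).tolist())
    for n in ["tray","stop","cup_0","beaker","vial","label_roll","timer","dropper"]:
        for r in ctrl.outline_of(c,n):
            m=r["region"]&(d>0);P=W[m]
            print(n,round(r["score"],2),np.round(r["position"]),m.sum(),np.round(np.median(P,0),3) if m.any() else "", np.round(np.percentile(P,[2,98],axis=0),3).tolist() if m.any() else "")
o=ctrl.get_obs();print(o)
E
```

```text
pics
top [[-0.013, -0.985, 0.174, 0.347], [-1.0, 0.017, 0.021, -0.053], [-0.024, -0.174, -0.984, 1.232], [0.0, 0.0, 0.0, 1.0]]
tray 0.97 [341. 237.] 1257 [ 0.482 -0.176  0.005] [[0.428, -0.218, -0.001], [0.535, -0.133, 0.019]]
tray 0.69 [277. 219.] 1135 [ 0.537 -0.019  0.005] [[0.5, -0.072, -0.001], [0.572, 0.035, 0.025]]
tray 0.68 [426. 252.] 713 [ 0.449 -0.386  0.017] [[0.413, -0.424, 0.01], [0.485, -0.351, 0.023]]
stop 0.65 [234. 182.] 468 [0.635 0.092 0.019] [[0.595, -0.008, 0.004], [0.646, 0.167, 0.024]]
stop 0.53 [164. 235.] 100 [0.504 0.257 0.041] [[0.495, 0.249, 0.01], [0.515, 0.269, 0.049]]
vial 0.68 [179. 214.] 106 [0.548 0.213 0.039] [[0.54, 0.205, 0.005], [0.561, 0.225, 0.05]]
label_roll 0.8 [151. 267.] 682 [0.424 0.283 0.038] [[0.395, 0.252, 0.002], [0.455, 0.316, 0.044]]
timer 0.98 [426. 249.] 733 [ 0.45  -0.387  0.017] [[0.416, -0.425, 0.005], [0.487, -0.35, 0.023]]
dropper 0.51 [358. 142.] 140 [ 0.721 -0.232  0.042] [[0.713, -0.247, 0.013], [0.736, -0.222, 0.076]]
scene [[0.788, -0.27, 0.553, -0.032], [-0.615, -0.359, 0.702, -0.812], [0.009, -0.893, -0.449, 0.539], [0
[... 1060 characters left out ...]
1, 0.069]]
{'time_s': 0.9, 'q': array([ 1.10467931e+00,  1.80804943e-01,  1.60698929e+00,  6.66494994e-06,
        1.35383730e+00, -2.06305396e-01]), 'dq': array([ 0.00125827, -0.00165591, -0.00115151,  0.00075064,  0.00048698,
        0.0001163 ]), 'joint_efforts': array([-6.05089972e-04, -4.44857419e+01, -3.51670611e+01, -2.60863953e-04,
        1.02354137e-03, -2.62293133e-05]), 'eef_pos': array([0.14770424, 0.55571342, 0.23129086]), 'eef_rot': array([-9.48529343e-06,  1.29541458e-01,  9.91574006e-01, -1.72769556e-05]), 'wrist_force': array([ 0.09016538,  0.12703376, -0.26703158]), 'torque': array([ 0.07728108,  0.03580916, -0.00457292]), 'grasp_force': 0.0, 'opening': 0.9964634689535415}
```

```bash
python3 - <<'E'
from h import *
a=cv2.imread("pics/top0.png")[130:300,130:460]
cv2.imwrite("pics/crop1.png",cv2.resize(a,None,fx=2.4,fy=2.4,interpolation=cv2.INTER_CUBIC))
im,d,W=snap("top")
for r in ctrl.outline_of("top","tray")[:2]:
    m=r["region"]&(d>0);P=W[m]; hi=P[:,2]>0.009
    print(np.round(r["position"]),im[m].mean(0), [ (np.round(x,4).tolist()) for x in cv2.minAreaRect((P[:,:2]*1000).astype(np.float32))], cv2.boxPoints(cv2.minAreaRect((P[hi,:2]*1000).astype(np.float32))).tolist())
for r in ctrl.outline_of("top","stop")[:1]:
    m=r["region"]&(d>0);P=W[m];P=P[P[:,2]>.010]
    R=cv2.minAreaRect((P[:,:2]*1000).astype(np.float32));print(R,cv2.boxPoints(R).tolist())
    L=P[P[:,1]<.13];c=np.polyfit(L[:,1],L[:,0],1);print("long",c,np.percentile(L[:,0]-np.polyval(c,L[:,1]),[2,98]),L[:,1].min())
    S=P[P[:,0]<.62];print("short",S.mean(0),np.percentile(S,[2,98],axis=0))
    # mask print of stop
E
```

```text
[338. 236.] [ 87.20064988  50.93582453 109.87002437] [[481.374, -176.3636], [71.4125, 110.821], 69.787] [[417.66033935546875, -188.91224670410156], [521.5807495117188, -227.33567810058594], [545.7051391601562, -162.08863830566406], [441.78472900390625, -123.66520690917969]]
[277. 220.] [109.87831656 109.32296432 109.57822507] [[538.6078, -18.4037], [110.2613, 74.7586], 83.7724] [[495.3897705078125, -68.88404846191406], [565.490966796875, -76.61602783203125], [577.5526123046875, 32.739349365234375], [507.451416015625, 40.47132873535156]]
((636.2685546875, 85.26254272460938), (59.945743560791016, 185.6825714111328), 12.298421859741211) [[587.2080078125, 169.58892822265625], [626.759033203125, -11.832490921020508], [685.3291015625, 0.9361572265625], [645.778076171875, 182.35757446289062]]
long [0.07425323 0.63090288] [-0.00563751  0.00655922] -0.01046514946164006
short [0.60373839 0.16486538 0.01786495] [[0.58859911 0.15912208 0.01009378]
 [0.61883512 0.1708018  0.02508485]]
```

View pics/crop1.png

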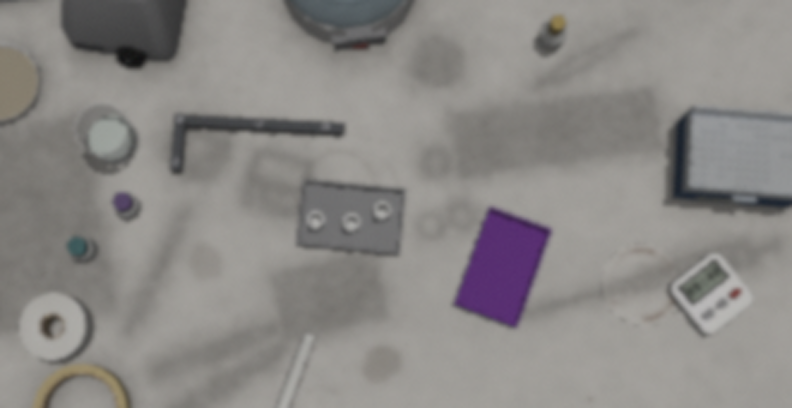

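The candidates are the grey tray with three white cups at full-image pixel (277,220) and the purple empty tray at (341,237). The timer at (426,250) was a weak false hit. I choose the grey tray, and the crop confirms grey with three cups inside. The stop's corner is near (205,178). I'll turn the tool first, then go to a point behind the tray's -y end.

Call:
apply_moves --moves '[{"jaw":0.5,"offset":[0,0,0],"rot":[0,0,7.93]},{"jaw":0.5,"offset":[0,0,0],"rot":[0,0,7.93]},{"jaw":0.5,"offset":[0,0,0],"rot":[0,0,7.93]},{"jaw":0.5,"offset":[0,0,0],"rot":[0,0,7.93]},{"jaw":0.5,"offset":[0,0,0],"rot":[0,0,7.93]}]'

```text
time_s: 1.68
eef_pos: [0.1477, 0.5557, 0.2313]
eef_rot: [0.0, 0.46, 0.888, 0.0]
wrist_force: [-0.2, 0.4, -0.2]
opening: 0.498
grasp_force: 0.0
```

Call:
apply_moves --moves '[{"jaw":0.5,"offset":[0,0,0],"rot":[0,0,7.93]},{"jaw":0.5,"offset":[0,0,0],"rot":[0,0,7.93]},{"jaw":0.5,"offset":[0,0,0],"rot":[0,0,7.93]},{"jaw":0.5,"offset":[0,0,0],"rot":[0,0,7.93]},{"jaw":0.5,"offset":[0,0,0],"rot":[0,0,7.93]}]'

```text
time_s: 2.3
eef_pos: [0.1477, 0.5557, 0.2313]
eef_rot: [0.0, 0.734, 0.679, -0.0]
wrist_force: [-0.9, 0.3, -0.3]
opening: 0.501
grasp_force: 0.0
```

Call:
apply_moves --moves '[{"jaw":0.5,"offset":[-41.7,28.5,0],"rot":[0,0,0]},{"jaw":0.5,"offset":[-41.7,28.5,0],"rot":[0,0,0]},{"jaw":0.5,"offset":[-41.7,28.5,0],"rot":[0,0,0]},{"jaw":0.5,"offset":[-41.7,28.5,0],"rot":[0,0,0]},{"jaw":0.5,"offset":[-41.7,28.5,0],"rot":[0,0,0]}]'

```text
time_s: 2.92
eef_pos: [0.2752, 0.3361, 0.2315]
eef_rot: [0.0, 0.732, 0.681, 0.0]
wrist_force: [2.1, 0.5, -0.6]
opening: 0.5
grasp_force: 0.0
```

Call:
apply_moves --moves '[{"jaw":0.5,"offset":[-41.7,28.5,0],"rot":[0,0,0]},{"jaw":0.5,"offset":[-41.7,28.5,0],"rot":[0,0,0]},{"jaw":0.5,"offset":[-41.7,28.5,0],"rot":[0,0,0]},{"jaw":0.5,"offset":[-41.7,28.5,0],"rot":[0,0,0]},{"jaw":0.5,"offset":[-41.7,28.5,0],"rot":[0,0,0]}]'

```text
time_s: 3.55
eef_pos: [0.4023, 0.1175, 0.2317]
eef_rot: [0.0, 0.733, 0.681, 0.0]
wrist_force: [0.6, 0.3, -0.0]
opening: 0.497
grasp_force: 0.0
```

Call:
apply_moves --moves '[{"jaw":0.5,"offset":[-41.7,28.5,0],"rot":[0,0,0]},{"jaw":0.5,"offset":[-41.7,28.5,0],"rot":[0,0,0]},{"jaw":0.5,"offset":[-41.7,28.5,0],"rot":[0,0,0]},{"jaw":0.5,"offset":[-41.7,28.5,0],"rot":[0,0,0]},{"jaw":0.5,"offset":[-41.7,28.5,0],"rot":[0,0,0]}]'

```text
time_s: 4.18
eef_pos: [0.5291, -0.101, 0.2314]
eef_rot: [0.0, 0.733, 0.681, 0.0]
wrist_force: [1.0, 0.8, 1.0]
opening: 0.501
grasp_force: 0.0
```

Call:
apply_moves --moves '[{"jaw":0.5,"offset":[0,0,50],"rot":[0,0,0]},{"jaw":0.5,"offset":[0,0,50],"rot":[0,0,0]},{"jaw":0.5,"offset":[0,0,50],"rot":[0,0,0]},{"jaw":0.5,"offset":[0,0,50],"rot":[0,0,0]},{"jaw":0.5,"offset":[0,0,26],"rot":[0,0,0]}]'

```text
time_s: 4.8
eef_pos: [0.5266, -0.0986, 0.0024]
eef_rot: [-0.002, 0.732, 0.681, -0.001]
wrist_force: [-0.1, 0.3, -0.3]
opening: 0.499
grasp_force: 0.0
```

```bash
python3 - <<'E'
from h import *
im,d,W=snap("scene")
cv2.imwrite("pics/s1.png",cv2.resize(im[130:330,150:420,::-1],None,fx=2.9,fy=2.9,interpolation=cv2.INTER_CUBIC))
E
```

```text
(no output)
```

View pics/s1.png

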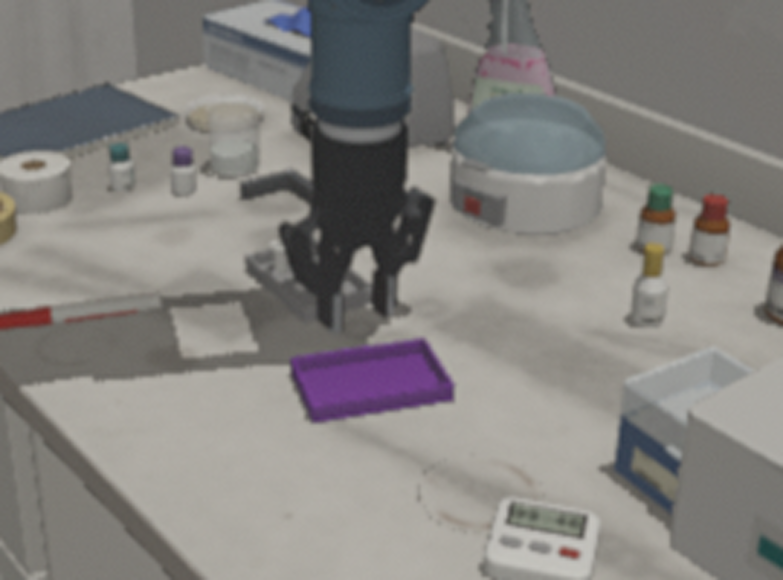

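The fingers stand just behind the grey tray's right end, at crop (335,310) and (390,300), and clear of the purple tray. Next I push along +y.

Call:
apply_moves --moves '[{"jaw":0.5,"offset":[2,0,-3],"rot":[0,0,0]},{"jaw":0.5,"offset":[3,0,0],"rot":[0,0,0]},{"jaw":0.5,"offset":[3,0,0],"rot":[0,0,0]},{"jaw":0.5,"offset":[3,0,0],"rot":[0,0,0]},{"jaw":0.5,"offset":[3,0,0],"rot":[0,0,0]}]'

```text
time_s: 5.48
eef_pos: [0.5297, -0.0852, 0.0087]
eef_rot: [0.0, 0.732, 0.681, 0.0]
wrist_force: [-1.0, -1.2, 0.8]
opening: 0.5
grasp_force: 0.6
```

Call:
apply_moves --moves '[{"jaw":0.5,"offset":[3,0,0],"rot":[0,0,0]},{"jaw":0.5,"offset":[4,0,0],"rot":[0,0,0]},{"jaw":0.5,"offset":[4,0,0],"rot":[0,0,0]},{"jaw":0.5,"offset":[4,0,0],"rot":[0,0,0]},{"jaw":0.5,"offset":[4,0,0],"rot":[0,0,0]}]'

```text
time_s: 6.1
eef_pos: [0.5308, -0.0662, 0.0083]
eef_rot: [-0.0, 0.732, 0.681, -0.0]
wrist_force: [-0.2, -2.2, 1.5]
opening: 0.502
grasp_force: 0.9
```

Call:
apply_moves --moves '[{"jaw":0.5,"offset":[5,0,0],"rot":[0,0,0]},{"jaw":0.5,"offset":[5,0,0],"rot":[0,0,0]},{"jaw":0.5,"offset":[5,0,0],"rot":[0,0,0]},{"jaw":0.5,"offset":[5,0,0],"rot":[0,0,0]},{"jaw":0.5,"offset":[4,0,0],"rot":[0,0,0]}]'

```text
time_s: 6.72
eef_pos: [0.5325, -0.0421, 0.0082]
eef_rot: [-0.0, 0.732, 0.681, -0.0]
wrist_force: [-0.2, -1.8, 2.2]
opening: 0.502
grasp_force: 0.9
```

```bash
cat >> h.py <<'E'
# stop pose estimate
C=np.array([.6367,.1565]);T=-.074
ex=np.array([np.cos(T),np.sin(T)]);ey=np.array([-ex[1],ex[0]])
def instop(P): return np.stack([(P[...,:2]-C)@ex,(P[...,:2]-C)@ey],-1)*1000
def tray(name=None,cam="top"):
    im,d,W=snap(cam,name);S=instop(W)
    for r in ctrl.outline_of(cam,"tray"):
        m=r["region"]&(d>0)
        c=im[m].astype(float).mean(0)
        if m.sum()<200 or c[2]-c[1]>20: continue
        P=W[m];P=P[P[:,2]<.022]
        R=cv2.minAreaRect(instop(P).astype(np.float32))
        print(round(r["score"],2),m.sum(),"stop-frame rect",np.round(R[0],1),np.round(R[1],1),round(R[2],1),np.round(np.percentile(instop(P),[2,98],axis=0),1).tolist())
    o=ctrl.get_obs();print("tcp stop",instop(o["eef_pos"]).round(1),o["eef_pos"].round(4),o["eef_rot"].round(3),o["wrist_force"].round(1))
    return im
E
python3 - <<'E'
from h import *
im=tray()
cv2.imwrite("pics/t2.png",cv2.resize(im[140:270,170:350,::-1],None,fx=4,fy=4,interpolation=cv2.INTER_CUBIC))
tray(cam="scene")
E
```

```text
0.79 277 stop-frame rect [ -92.5 -158.3] [71.1 39.5] 77.0 [[-114.8, -186.5], [-70.7, -124.4]]
tcp stop [ -89.4 -205.4] [ 0.5323 -0.0417  0.0081] [-0.     0.732  0.681  0.   ] [ 0.6 -0.1 -0.3]
0.94 325 stop-frame rect [ -91.9 -140.5] [114.6  71.8] 89.1 [[-126.8, -196.5], [-57.6, -86.7]]
tcp stop [ -89.6 -205.7] [ 0.5322 -0.042   0.008 ] [-0.001  0.732  0.681 -0.   ] [ 0.3  0.5 -0.4]
```

View pics/t2.png

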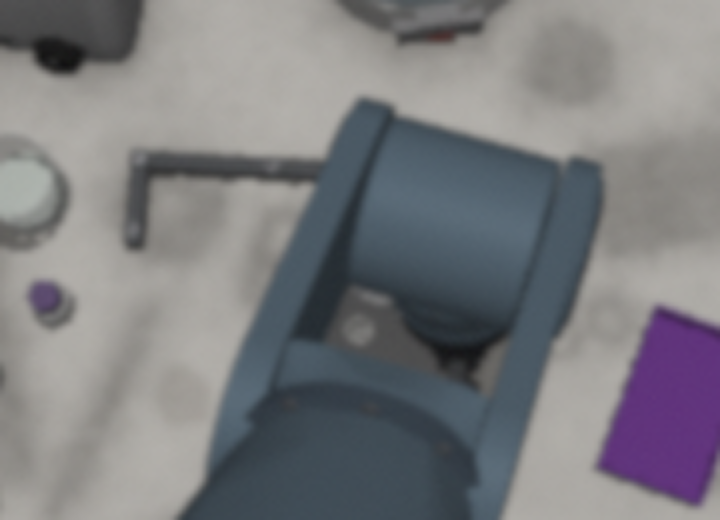

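The arm hides most of the tray from above. The scene view gives the tray aligned with the stop, centre (-92,-140) mm. I'll push about 70 mm more.

Call:
apply_moves --moves '[{"jaw":0.5,"offset":[3,0,0],"rot":[0,0,0]},{"jaw":0.5,"offset":[4,0,0],"rot":[0,0,0]},{"jaw":0.5,"offset":[5,0,0],"rot":[0,0,0]},{"jaw":0.5,"offset":[5,0,0],"rot":[0,0,0]},{"jaw":0.5,"offset":[5,0,0],"rot":[0,0,0]}]'

```text
time_s: 7.55
eef_pos: [0.5342, -0.0201, 0.0083]
eef_rot: [-0.0, 0.732, 0.681, 0.0]
wrist_force: [-0.6, -0.7, -1.3]
opening: 0.501
grasp_force: 0.2
```

Call:
apply_moves --moves '[{"jaw":0.5,"offset":[5,0,0],"rot":[0,0,0]},{"jaw":0.5,"offset":[5,0,0],"rot":[0,0,0]},{"jaw":0.5,"offset":[5,0,0],"rot":[0,0,0]},{"jaw":0.5,"offset":[5,0,0],"rot":[0,0,0]},{"jaw":0.5,"offset":[5,0,0],"rot":[0,0,0]}]'

```text
time_s: 8.18
eef_pos: [0.5361, 0.0047, 0.0083]
eef_rot: [0.0, 0.732, 0.681, 0.0]
wrist_force: [0.8, -0.1, 0.1]
opening: 0.5
grasp_force: 0.2
```

Call:
apply_moves --moves '[{"jaw":0.5,"offset":[5,0,0],"rot":[0,0,0]},{"jaw":0.5,"offset":[5,0,0],"rot":[0,0,0]},{"jaw":0.5,"offset":[5,0,0],"rot":[0,0,0]},{"jaw":0.5,"offset":[5,0,0],"rot":[0,0,0]},{"jaw":0.5,"offset":[3,0,0],"rot":[0,0,0]}]'

```text
time_s: 8.8
eef_pos: [0.5377, 0.0277, 0.0083]
eef_rot: [0.0, 0.732, 0.681, 0.0]
wrist_force: [-1.0, -0.8, -1.1]
opening: 0.497
grasp_force: 0.3
```

```bash
python3 - <<'E'
from h import *
tray(cam="scene")
E
```

```text
0.64 279 stop-frame rect [-91.9 -71.5] [ 72.5 114.8] 1.8 [[-126.6, -126.7], [-57.5, -17.3]]
tcp stop [ -89.2 -135.7] [0.5377 0.0277 0.0083] [-0.     0.732  0.681  0.   ] [ 0.5 -0.   0. ]
```

Call:
apply_moves --moves '[{"jaw":0.5,"offset":[-12,0,0],"rot":[0,0,0]},{"jaw":0.5,"offset":[-13,0,0],"rot":[0,0,0]},{"jaw":0.5,"offset":[0,0,-60],"rot":[0,0,0]},{"jaw":0.5,"offset":[0,0,-60],"rot":[0,0,0]},{"jaw":0.5,"offset":[30,-23,0],"rot":[0,0,0]}]'

```text
time_s: 9.52
eef_pos: [0.5204, 0.031, 0.1343]
eef_rot: [0.005, 0.734, 0.679, 0.004]
wrist_force: [1.1, 0.5, 0.5]
opening: 0.504
grasp_force: 0.0
```

Call:
apply_moves --moves '[{"jaw":0.7,"offset":[30,-23,0],"rot":[0,0,0]},{"jaw":0.7,"offset":[29,-23,0],"rot":[0,0,0]},{"jaw":0.7,"offset":[0,0,0],"rot":[0,0,-10]},{"jaw":0.7,"offset":[0,0,0],"rot":[0,0,-10]},{"jaw":0.7,"offset":[0,0,0],"rot":[0,0,-10]}]'

```text
time_s: 10.15
eef_pos: [0.4736, 0.0953, 0.1284]
eef_rot: [0.0, 0.529, 0.849, 0.0]
wrist_force: [-0.7, 0.6, 0.4]
opening: 0.702
grasp_force: 0.0
```

Call:
apply_moves --moves '[{"jaw":0.7,"offset":[0,0,0],"rot":[0,0,-10]},{"jaw":0.7,"offset":[0,0,0],"rot":[0,0,-10]},{"jaw":0.7,"offset":[0,0,0],"rot":[0,0,-10]},{"jaw":0.7,"offset":[0,0,0],"rot":[0,0,-10]},{"jaw":0.7,"offset":[0,0,0],"rot":[0,0,-10]}]'

```text
time_s: 10.78
eef_pos: [0.4736, 0.0952, 0.1283]
eef_rot: [0.0, 0.121, 0.993, -0.0]
wrist_force: [0.5, -0.4, -0.2]
opening: 0.702
grasp_force: 0.0
```

Call:
apply_moves --moves '[{"jaw":0.7,"offset":[0,0,0],"rot":[0,0,-10]},{"jaw":0.7,"offset":[0,0,0],"rot":[0,0,0]},{"jaw":0.7,"offset":[0,0,0],"rot":[0,0,0]},{"jaw":0.7,"offset":[0,0,0],"rot":[0,0,0]},{"jaw":0.7,"offset":[0,0,0],"rot":[0,0,0]}]'

```text
time_s: 11.4
eef_pos: [0.4735, 0.0962, 0.1283]
eef_rot: [-0.0, 0.037, 0.999, -0.0]
wrist_force: [-0.4, 0.3, 0.3]
opening: 0.701
grasp_force: 0.0
```

```bash
python3 - <<'E'
from h import *
tray(cam="scene")
im=tray()
cv2.imwrite("pics/t3.png",cv2.resize(im[140:270,170:350,::-1],None,fx=4,fy=4,interpolation=cv2.INTER_CUBIC))
E
```

```text
0.8 551 stop-frame rect [-83.  -55.9] [148.7  88.6] 89.4 [[-126.3, -127.1], [-56.0, -14.1]]
tcp stop [-158.2  -72.2] [0.4736 0.0962 0.1283] [ 0.     0.037  0.999 -0.   ] [ 0.2 -0.   1.1]
0.74 267 stop-frame rect [ -85.  -107.1] [61.1 35.9] 7.6 [[-113.9, -124.3], [-56.9, -88.4]]
tcp stop [-158.3  -72.1] [0.4735 0.0962 0.1283] [0.    0.037 0.999 0.   ] [ 0.3 -0.7  0.4]
```

View pics/t3.png

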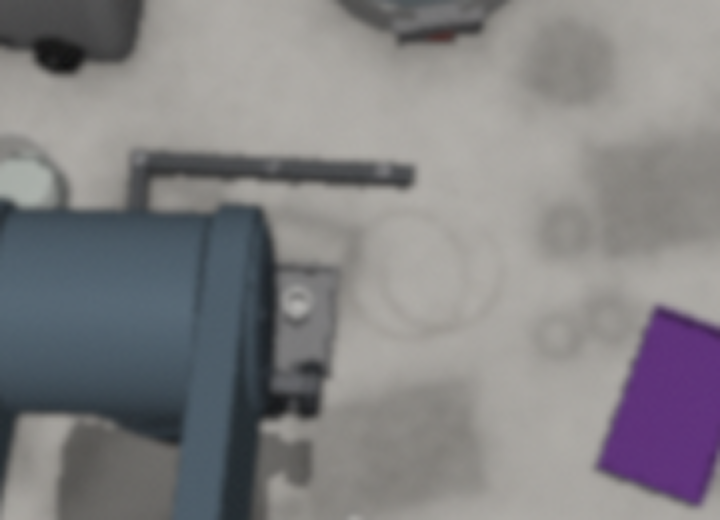

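The tray is 20 mm ahead of the fingers and parallel to the rail. Its right end shows at crop (305,320). I'll lower and push towards the long rail.

Call:
apply_moves --moves '[{"jaw":0.7,"offset":[0,0,45],"rot":[0,0,0]},{"jaw":0.7,"offset":[0,0,45],"rot":[0,0,0]},{"jaw":0.7,"offset":[0,0,25],"rot":[0,0,0]},{"jaw":0.7,"offset":[0,0,6],"rot":[0,0,0]},{"jaw":0.7,"offset":[-4,0,0],"rot":[0,0,0]}]'

```text
time_s: 12.22
eef_pos: [0.4777, 0.096, 0.0075]
eef_rot: [-0.0, 0.036, 0.999, -0.0]
wrist_force: [-0.6, 0.2, 0.3]
opening: 0.698
grasp_force: 0.0
```

Call:
apply_moves --moves '[{"jaw":0.7,"offset":[-4,0,0],"rot":[0,0,0]},{"jaw":0.7,"offset":[-4,0,0],"rot":[0,0,0]},{"jaw":0.7,"offset":[-3,0,0],"rot":[0,0,0]},{"jaw":0.7,"offset":[-3,0,0],"rot":[0,0,0]},{"jaw":0.7,"offset":[-3,0,0],"rot":[0,0,0]}]'

```text
time_s: 12.85
eef_pos: [0.4946, 0.0947, 0.0073]
eef_rot: [0.0, 0.036, 0.999, -0.0]
wrist_force: [0.1, 0.2, -0.3]
opening: 0.7
grasp_force: 0.0
```

Call:
apply_moves --moves '[{"jaw":0.7,"offset":[-3,0,0],"rot":[0,0,0]},{"jaw":0.7,"offset":[-4,0,0],"rot":[0,0,0]},{"jaw":0.7,"offset":[-4,0,0],"rot":[0,0,0]},{"jaw":0.7,"offset":[-4,0,0],"rot":[0,0,0]},{"jaw":0.7,"offset":[-4,0,0],"rot":[0,0,0]}]'

```text
time_s: 13.48
eef_pos: [0.5138, 0.0933, 0.0072]
eef_rot: [0.0, 0.037, 0.999, 0.0]
wrist_force: [0.4, 0.2, -0.4]
opening: 0.699
grasp_force: 0.3
```

Call:
apply_moves --moves '[{"jaw":0.7,"offset":[-4,0,0],"rot":[0,0,0]},{"jaw":0.7,"offset":[-4,0,0],"rot":[0,0,0]},{"jaw":0.7,"offset":[-4,0,0],"rot":[0,0,0]},{"jaw":0.7,"offset":[-4,0,0],"rot":[0,0,0]},{"jaw":0.7,"offset":[-3,0,0],"rot":[0,0,0]}]'

```text
time_s: 14.1
eef_pos: [0.5327, 0.0919, 0.0073]
eef_rot: [0.0, 0.037, 0.999, -0.0]
wrist_force: [-1.0, -0.5, 0.3]
opening: 0.7
grasp_force: 0.4
```

```bash
python3 - <<'E'
from h import *
im=tray(cam="scene")
cv2.imwrite("pics/s4.png",cv2.resize(im[130:280,180:380,::-1],None,fx=4,fy=4,interpolation=cv2.INTER_CUBIC))
E
```

```text
0.9 307 stop-frame rect [-45.2 -73.3] [111.9  88.5] 89.8 [[-88.9, -127.6], [-19.7, -22.0]]
tcp stop [-98.7 -72.1] [0.5329 0.0918 0.0074] [ 0.     0.037  0.999 -0.   ] [-0.5 -0.4  0.9]
```

View pics/s4.png

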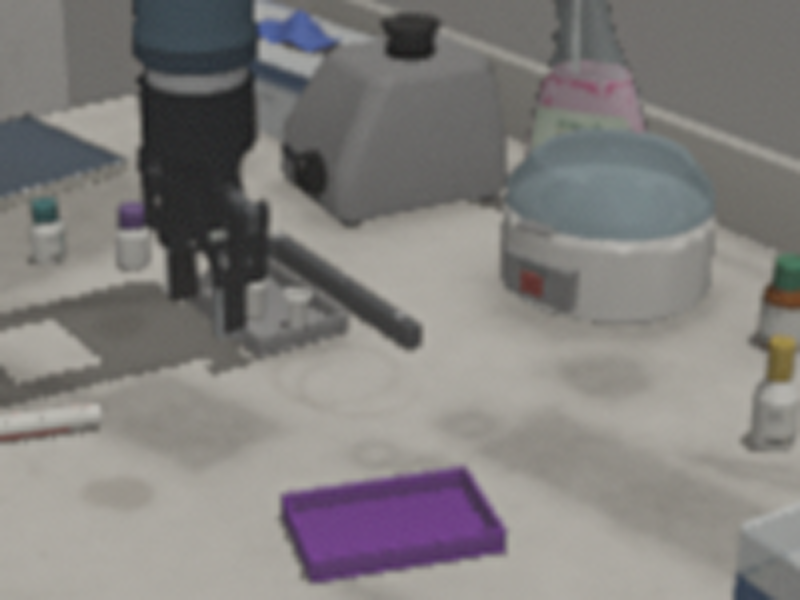

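Tray aligned, about 20 mm short of the rail, and the cups are upright at crop (258,300) and (297,305). I'll close the gap with small steps while watching the force.

Call:
apply_moves --moves '[{"jaw":0.7,"offset":[-3,0,0],"rot":[0,0,0]},{"jaw":0.7,"offset":[-4,0,0],"rot":[0,0,0]},{"jaw":0.7,"offset":[-4,0,0],"rot":[0,0,0]},{"jaw":0.7,"offset":[-3,0,0],"rot":[0,0,0]},{"jaw":0.7,"offset":[-2,0,0],"rot":[0,0,0]}]'

```text
time_s: 14.82
eef_pos: [0.5485, 0.0907, 0.0073]
eef_rot: [-0.0, 0.037, 0.999, -0.0]
wrist_force: [-1.7, 0.5, 1.5]
opening: 0.703
grasp_force: 0.7
```

Call:
apply_moves --moves '[{"jaw":0.7,"offset":[-0.6,0,0],"rot":[0,0,0]},{"jaw":0.7,"offset":[-0.6,0,0],"rot":[0,0,0]},{"jaw":0.7,"offset":[-0.6,0,0],"rot":[0,0,0]},{"jaw":0.7,"offset":[-0.6,0,0],"rot":[0,0,0]},{"jaw":0.7,"offset":[-0.6,0,0],"rot":[0,0,0]}]'

```text
time_s: 15.45
eef_pos: [0.5505, 0.0906, 0.0072]
eef_rot: [-0.001, 0.036, 0.999, 0.0]
wrist_force: [-5.0, 1.3, 3.3]
opening: 0.699
grasp_force: 2.7
```

Call:
apply_moves --moves '[{"jaw":0.7,"offset":[-0.4,0,0],"rot":[0,0,0]},{"jaw":0.7,"offset":[-0.4,0,0],"rot":[0,0,0]},{"jaw":0.7,"offset":[-0.4,0,0],"rot":[0,0,0]},{"jaw":0.7,"offset":[0,0,0],"rot":[0,0,0]},{"jaw":0.7,"offset":[0,0,0],"rot":[0,0,0]}]'

```text
time_s: 16.08
eef_pos: [0.5506, 0.0907, 0.007]
eef_rot: [-0.002, 0.036, 0.999, -0.0]
wrist_force: [-9.7, 0.7, 6.9]
opening: 0.698
grasp_force: 4.3
```

```bash
python3 - <<'E'
from h import *
tray(cam="scene")
E
```

```text
0.55 332 stop-frame rect [-36.4 -72.8] [117.8  75.5] 88.6 [[-71.3, -127.3], [-0.8, -18.0]]
tcp stop [-81. -72.] [0.5506 0.0906 0.007 ] [-0.002  0.036  0.999 -0.   ] [-8.7 -0.4  7.3]
```

It is flush with the long rail: -9 N, with the +x side at x≈-1 mm. I'll go round to the right end for the last push towards the short rail.

Call:
apply_moves --moves '[{"jaw":0.7,"offset":[5,0,0],"rot":[0,0,0]},{"jaw":0.7,"offset":[20,0,0],"rot":[0,0,0]},{"jaw":0.5,"offset":[0,0,0],"rot":[0,0,0]},{"jaw":0.3,"offset":[0,0,-60],"rot":[0,0,0]},{"jaw":0.3,"offset":[0,0,-60],"rot":[0,0,0]}]'

```text
time_s: 16.8
eef_pos: [0.528, 0.0921, 0.1282]
eef_rot: [-0.0, 0.037, 0.999, 0.0]
wrist_force: [1.6, 0.1, 0.1]
opening: 0.296
grasp_force: 0.0
```

Call:
apply_moves --moves '[{"jaw":0.3,"offset":[0,0,0],"rot":[0,0,10]},{"jaw":0.3,"offset":[0,0,0],"rot":[0,0,10]},{"jaw":0.3,"offset":[0,0,0],"rot":[0,0,10]},{"jaw":0.3,"offset":[0,0,0],"rot":[0,0,10]},{"jaw":0.3,"offset":[0,0,0],"rot":[0,0,10]}]'

```text
time_s: 17.42
eef_pos: [0.5289, 0.0921, 0.1278]
eef_rot: [0.001, 0.458, 0.889, 0.0]
wrist_force: [0.6, -0.3, -0.3]
opening: 0.299
grasp_force: 0.0
```

Call:
apply_moves --moves '[{"jaw":0.3,"offset":[0,0,0],"rot":[0,0,10]},{"jaw":0.3,"offset":[0,0,0],"rot":[0,0,10]},{"jaw":0.3,"offset":[0,0,0],"rot":[0,0,10]},{"jaw":0.3,"offset":[0,0,0],"rot":[0,0,10]},{"jaw":0.3,"offset":[-42,0,0],"rot":[0,0,0]}]'

```text
time_s: 18.05
eef_pos: [0.5259, 0.0514, 0.1278]
eef_rot: [0.001, 0.732, 0.681, 0.001]
wrist_force: [-0.3, -0.3, 0.2]
opening: 0.303
grasp_force: 0.0
```

Call:
apply_moves --moves '[{"jaw":0.3,"offset":[-42,22,0],"rot":[0,0,0]},{"jaw":0.3,"offset":[0,22,0],"rot":[0,0,0]},{"jaw":0.3,"offset":[0,22,0],"rot":[0,0,0]},{"jaw":0.3,"offset":[0,0,0],"rot":[0,0,0]},{"jaw":0.3,"offset":[0,0,0],"rot":[0,0,0]}]'

```text
time_s: 18.68
eef_pos: [0.5869, 0.0038, 0.1271]
eef_rot: [-0.0, 0.732, 0.681, -0.0]
wrist_force: [0.4, 0.3, 0.3]
opening: 0.297
grasp_force: 0.0
```

```bash
python3 - <<'E'
from h import *
im=tray(cam="scene")
cv2.imwrite("pics/s5.png",cv2.resize(im[130:280,180:380,::-1],None,fx=4,fy=4,interpolation=cv2.INTER_CUBIC))
E
```

```text
0.87 378 stop-frame rect [-36.5 -70.9] [116.8  70.9] 89.9 [[-71.5, -127.3], [-1.9, -15.4]]
tcp stop [ -38.6 -155.8] [0.5867 0.0039 0.1272] [-0.     0.732  0.681 -0.   ] [-0.3 -0.4  0.1]
```

View pics/s5.png

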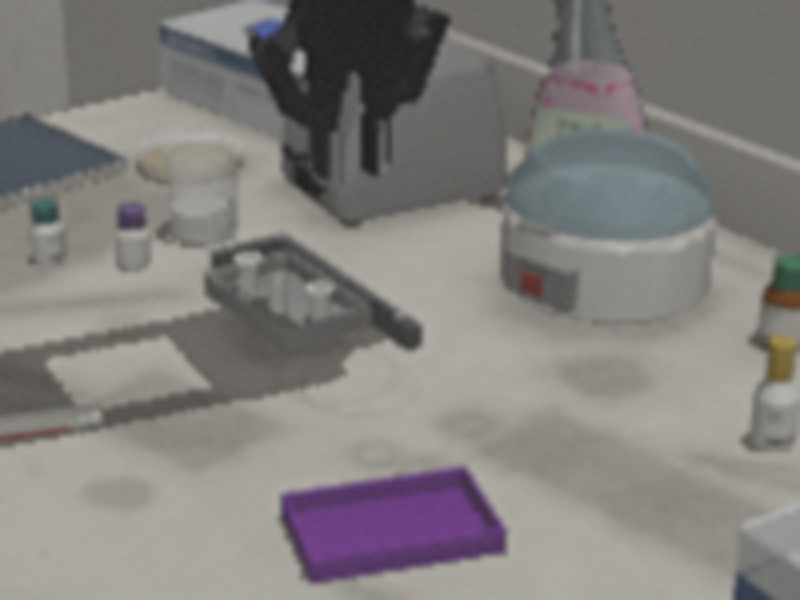

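The tray lies flat on the long rail with all three cups upright, right end near crop (345,330). I'll lower and push along the rail.

Call:
apply_moves --moves '[{"jaw":0.3,"offset":[0,0,45],"rot":[0,0,0]},{"jaw":0.3,"offset":[0,0,45],"rot":[0,0,0]},{"jaw":0.3,"offset":[0,0,22],"rot":[0,0,0]},{"jaw":0.3,"offset":[0,0,6],"rot":[0,0,0]},{"jaw":0.3,"offset":[4,0,0],"rot":[0,0,0]}]'

```text
time_s: 19.4
eef_pos: [0.5878, 0.0077, 0.0098]
eef_rot: [0.0, 0.733, 0.681, 0.0]
wrist_force: [-0.5, -0.1, 0.3]
opening: 0.297
grasp_force: 0.0
```

Call:
apply_moves --moves '[{"jaw":0.3,"offset":[4,0,0],"rot":[0,0,0]},{"jaw":0.3,"offset":[4,0,0],"rot":[0,0,0]},{"jaw":0.3,"offset":[3,0,0],"rot":[0,0,0]},{"jaw":0.3,"offset":[3,0,0],"rot":[0,0,0]},{"jaw":0.3,"offset":[3,0,0],"rot":[0,0,0]}]'

```text
time_s: 20.02
eef_pos: [0.5888, 0.0248, 0.0093]
eef_rot: [0.0, 0.732, 0.681, -0.0]
wrist_force: [0.2, -1.3, 1.0]
opening: 0.297
grasp_force: 0.6
```

Call:
apply_moves --moves '[{"jaw":0.3,"offset":[3,0,0],"rot":[0,0,0]},{"jaw":0.3,"offset":[3,0,0],"rot":[0,0,0]},{"jaw":0.3,"offset":[3,0,0],"rot":[0,0,0]},{"jaw":0.3,"offset":[2,0,0],"rot":[0,0,0]},{"jaw":0.3,"offset":[1,0,0],"rot":[0,0,0]}]'

```text
time_s: 20.65
eef_pos: [0.5898, 0.0367, 0.0093]
eef_rot: [0.0, 0.732, 0.681, 0.0]
wrist_force: [-0.7, -1.7, 1.0]
opening: 0.294
grasp_force: 0.9
```

Call:
apply_moves --moves '[{"jaw":0.3,"offset":[0.6,0,0],"rot":[0,0,0]},{"jaw":0.3,"offset":[0.6,0,0],"rot":[0,0,0]},{"jaw":0.3,"offset":[0.6,0,0],"rot":[0,0,0]},{"jaw":0.3,"offset":[0.6,0,0],"rot":[0,0,0]},{"jaw":0.3,"offset":[0.6,0,0],"rot":[0,0,0]}]'

```text
time_s: 21.28
eef_pos: [0.5899, 0.0394, 0.0093]
eef_rot: [0.0, 0.732, 0.681, -0.0]
wrist_force: [0.4, -4.8, 0.9]
opening: 0.301
grasp_force: 2.1
```

```bash
python3 - <<'E'
from h import *
im=tray(cam="scene")
E
```

```text
0.58 254 stop-frame rect [-37.  -54.9] [ 71.6 119. ] 1.0 [[-71.9, -111.8], [-2.4, -1.2]]
tcp stop [ -38.  -120.2] [0.5899 0.0394 0.0093] [ 0.     0.732  0.681 -0.   ] [ 0.2 -1.8  1.7]
```

Call:
apply_moves --moves '[{"jaw":0.3,"offset":[0.5,0,0],"rot":[0,0,0]},{"jaw":0.3,"offset":[0.5,0,0],"rot":[0,0,0]},{"jaw":0.3,"offset":[0.5,0,0],"rot":[0,0,0]},{"jaw":0.3,"offset":[0.5,0,0],"rot":[0,0,0]},{"jaw":0.3,"offset":[0,0,0],"rot":[0,0,0]}]'

```text
time_s: 22.0
eef_pos: [0.59, 0.0396, 0.0093]
eef_rot: [0.001, 0.732, 0.681, -0.001]
wrist_force: [-1.1, -10.6, 3.3]
opening: 0.299
grasp_force: 5.4
```

Call:
apply_moves --moves '[{"jaw":0.3,"offset":[-4,0,0],"rot":[0,0,0]},{"jaw":0.3,"offset":[-20,0,0],"rot":[0,0,0]},{"jaw":0.3,"offset":[0,0,-10],"rot":[0,0,0]},{"jaw":0.3,"offset":[0,0,-60],"rot":[0,0,0]},{"jaw":0.3,"offset":[0,0,-60],"rot":[0,0,0]}]'

```text
time_s: 22.62
eef_pos: [0.5877, 0.0177, 0.1407]
eef_rot: [-0.001, 0.733, 0.681, -0.0]
wrist_force: [0.4, -0.1, 0.5]
opening: 0.299
grasp_force: 0.0
```

Call:
apply_moves --moves '[{"jaw":0.3,"offset":[-45,-20,0],"rot":[0,0,0]},{"jaw":0.3,"offset":[-45,-20,0],"rot":[0,0,0]},{"jaw":0.3,"offset":[-45,-20,0],"rot":[0,0,0]},{"jaw":0.3,"offset":[-45,-20,0],"rot":[0,0,0]},{"jaw":0.3,"offset":[-45,-20,0],"rot":[0,0,0]}]'

```text
time_s: 23.25
eef_pos: [0.4715, -0.2007, 0.1401]
eef_rot: [0.001, 0.732, 0.681, 0.0]
wrist_force: [1.4, -1.0, 0.3]
opening: 0.301
grasp_force: 0.0
```

```bash
python3 - <<'E'
from h import *
tray(cam="scene")
im=tray()
cv2.imwrite("pics/t6.png",cv2.resize(im[150:230,190:290,::-1],None,fx=7,fy=7,interpolation=cv2.INTER_CUBIC))
E
```

```text
0.83 470 stop-frame rect [-35.8 -57.4] [ 73.8 116.7] 1.4 [[-71.6, -112.5], [-1.3, -1.2]]
tcp stop [-139.  -370.9] [ 0.4707 -0.2031  0.1401] [ 0.001  0.734  0.679 -0.   ] [1.1 1.3 0.7]
0.91 1071 stop-frame rect [-34.5 -54.6] [ 72.7 110. ] 0.1 [[-69.2, -108.4], [-0.8, -1.6]]
tcp stop [-137.8 -367.8] [ 0.472  -0.2001  0.1399] [0.    0.733 0.68  0.   ] [ 0.8 -0.3 -0. ]
```

View pics/t6.png

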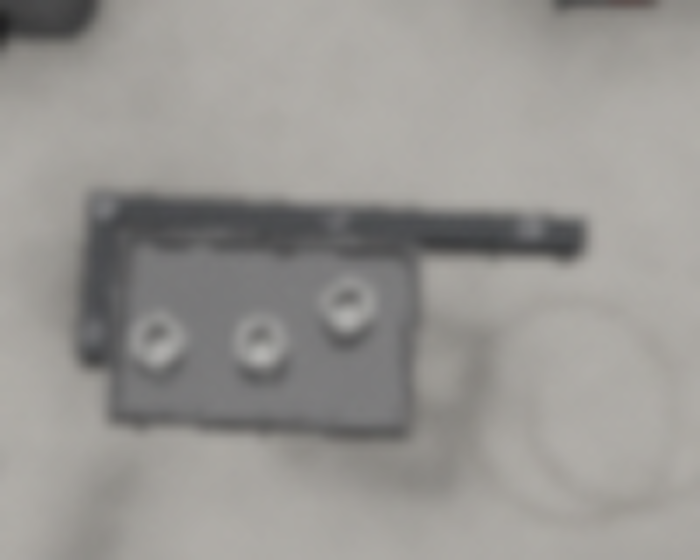

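The tray is seated against both rails: top view centre (-34.5,-54.6) mm and parallel, with its corner near crop (125,245). The three cups are standing at crop (157,340), (260,345) and (348,305), and the arm is clear.

```bash
python3 -c "
from bench import ctrl
print(ctrl.hand_in())"
```

```text
the job is handed in; nothing more can be done
None
```

The tray is fully home in the stop, measured within about 1 mm on both axes and parallel to the long rail, with all three cups standing; the job is handed in, though the hand-in call returned no verdict.

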